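Tug-test three push-fit plugs and seat the one that does not hold

TASK

Check that all three plugs in the pull-test block are retained: tug each one straight up with about 14 N, so that its drag pointer ends between the two white marks and never above the upper one. One plug was never pushed in far enough and comes up freely: press it down until it clicks under its catch, then tug it in the same way to prove that it holds. Let go of them all, and leave the things lying round the block where they are.

Things in the scene. Friction and masses are not known exactly. Their poses are not given: they have to be found in the camera images.
- block: Pull-test block fixed to the table: dark steel plate 90 x 280 x 12 mm, origin under its centre, x across it (pointer windows on the -x side), y along the row. On it stand three identical aluminium sockets, 44 x 50 mm, 50 mm high (tops 62 mm above the table), 80 mm apart along y, a grey plug in each. They stand in any order: the letters p, q, r do not tell which place is which.
- seat_1 (a point): On the axis of the left-hand (+y end) plug, 105 mm above the table, 43 mm above the socket's top face: a good grip height whatever the plug's lift (0 to 17 mm). The point is fixed to the block and does not follow the plug. Plugs: round grip 22 mm in diameter, 57 mm long, below a collar 30 mm in diameter, 8 mm thick, its top 130 mm above the table when fully down.
- seat_2 (a point): On the axis of the middle plug, 105 mm above the table, 43 mm above the socket's top face: a good grip height whatever the plug's lift (0 to 17 mm). The point is fixed to the block and does not follow the plug. Plugs only slide straight up and down; a seal drags on them with 1.5 N, so they stay where left.
- seat_3 (a point): On the axis of the right-hand (-y end) plug, 105 mm above the table, 43 mm above the socket's top face: a good grip height whatever the plug's lift (0 to 17 mm). The point is fixed to the block and does not follow the plug. The one unheld plug stands 13 to 16 mm up.
- plug_p (a joint): Lift of plug p, m, 0 = fully down (hard), stop at 0.036. A caught plug starts at 0 to 0.006 and slides freely up to 0.0065, where its sprung catch holds it with 2 N per mm. The plug not yet caught (to be found) starts at 0.013 to 0.016 and lifts freely to the stop; pressed down with about 10 N it clicks under its catch at 0.0065.
- pointer_p (a joint): Drag pointer of plug p, m, 0 at the start: brass bar 12 mm wide in the black window on its socket's front. A caught plug's catch carries it up 1 mm per 2 N of pull, and it stays at the highest pull. The two white marks are at 0.004 and 0.0085, about 10 and 19 N with the drag; 14 N puts it near 0.0057.
- plug_q (a joint): Lift of plug q, m, 0 = fully down (hard), stop at 0.036. A caught plug starts at 0 to 0.006 and slides freely up to 0.0065, where its sprung catch holds it with 2 N per mm. The plug not yet caught (to be found) starts at 0.013 to 0.016 and lifts freely to the stop; pressed down with about 10 N it clicks under its catch at 0.0065.
- pointer_q (a joint): Drag pointer of plug q, m, 0 at the start: brass bar 12 mm wide in the black window on its socket's front. A caught plug's catch carries it up 1 mm per 2 N of pull, and it stays at the highest pull. The two white marks are at 0.004 and 0.0085, about 10 and 19 N with the drag; 14 N puts it near 0.0057.
- plug_r (a joint): Lift of plug r, m, 0 = fully down (hard), stop at 0.036. A caught plug starts at 0 to 0.006 and slides freely up to 0.0065, where its sprung catch holds it with 2 N per mm. The plug not yet caught (to be found) starts at 0.013 to 0.016 and lifts freely to the stop; pressed down with about 10 N it clicks under its catch at 0.0065.
- pointer_r (a joint): Drag pointer of plug r, m, 0 at the start: brass bar 12 mm wide in the black window on its socket's front. A caught plug's catch carries it up 1 mm per 2 N of pull, and it stays at the highest pull. The two white marks are at 0.004 and 0.0085, about 10 and 19 N with the drag; 14 N puts it near 0.0057.
- ptfe_roll: Bystander: roll of white tape lying flat by the block, 51 mm wide, 14 mm high; origin at the centre of its underside.
- union_20: Bystander: white plastic pipe union lying by the block, 40 x 51 x 40 mm; origin at the centre of its underside.
- brass_nipple: Bystander: brass hex nipple lying behind the block, 25 x 47 x 22 mm; origin at the centre of its underside.
- tube_cutter: Bystander: small tubing cutter lying to the left, 36 x 117 x 24 mm; origin at the centre of its underside.

How it is judged:
By the outcome, as a careful person would: the job done as asked, in the order asked, and still so for the second after the job is handed in, with the robot touching nothing.
It also fails if it takes over 66 s, if anything falls off the work surface, if the arm or the gripper's body presses on something with over 40 N, if the wrist force passes 120 N, or if a joint passes its speed limit or range.

ROBOT

A 6-joint arm with a two-finger parallel gripper is mounted at the origin on a cart in front of the work surface, level with it; the furniture and walls round the work are solid. World frame = base frame: x ahead of the robot, y to its left, z up, the work surface at z = 0. Lengths are in m, angles in rad, forces in N, time in s.
With the tool pointing down it reaches from about 0.35 to 0.775 m from the base axis. Payload 7.3 kg.
Tool frame: the origin (TCP) lies midway between the tips of the shut fingers; the grasp point (between the pads) lies 19 mm behind it (robot.grasp_offset is the z of the grasp point in the tool frame, in m); z points along the fingers, y is the direction in which the jaws open and shut (so a half turn about z gives the same grasp; the last joint's range is limited). The gripper opens to 92 mm and grips with 3 to 60 N. Pads are 19 mm wide; open, the fingers measure 130 mm over their backs; the gripper's body (75 mm by 190 mm) begins 47 mm behind the grasp point.
Start: joints at [1.14, 0.342, 1.524, -0, 1.275, -0.146], TCP at [0.147, 0.504, 0.227] pointing down, gripper open.
Joint ranges: [-2.53, 2.53], [-0.77, 2.02], [0.04, 2.7], [-1, 4.14], [0.28, 2.66], [-3.11, 3.11]. Speed limits (rad/s): [2.57, 2.57, 3.14, 3.14, 3.14, 3.14].

INTERFACE

Orientations are given as [roll, pitch, yaw] about the fixed x, y, z axes, in that order (R = Rz(yaw) Ry(pitch) Rx(roll)).
In Python, from cell import observe, imaging, workorder, robot gives the robot as it stands. The module is installed in compiled form; this text tells all that it offers.
- The arm moves only by the tool send_rows, never from a script. Its argument "series" is a list of rows, each a list of 7 numbers: the shift along the tool's x, y, z in m, then the turn, a rotation vector about the tool's x, y, z in rad, then the closure, from 0 (fully open) to 1 (shut). A call has 1 to 5 rows; each row shifts and turns the commanded pose from where the row before left it, along the tool's axes as they then stand; what a row does not reach is not made up. A row lasts 1/12 s, in which the tool goes at most 41.7 mm and 7.16 degrees, less where a joint would pass 70% of its speed; a pose out of reach is approached as far as the arm can. A call is refused whole if a number of a shift passes 0.0417 or a number of a turn 0.125, either way. A call with a gripper value outside its range is refused whole. The fingers move at their own pace and stop on an object; "newtons" is the grip in N (left out, the last holds). Time passes only in rows, so rows that do not move let the fingers close. It gives the time, the measured TCP pose, the force and the opening at its end, in the units of the state.
- observe(): the state, without advancing time (a new reading comes with each control period).
- imaging.read_camera(name): name is "scene" or "top" or "wrist"; returns a dict with "color" (400x640x3 uint8, red, green, blue), "range_z" (400x640 float32, m along the optical axis (not along the pixel's ray), 0 where there is no reading), "vfov" (degrees; the focal length in pixels is half the picture's height over the tangent of half this angle, whatever the lens; pixels are square), "cx", "cy" (the principal point, pixels), "T" (4x4, takes a point from camera to world coordinates). Camera axes: x right, y down, z forward; pixel columns grow to the right and rows downward; lengths in m; the calibration is good to about 2 mm. A picture is of the moment at which its call begins.
- workorder.hand_in(): hands the job in, once; it reports no verdict.
The state is a dict: "time": time; "qpos": joint angles; "qvel": joint speeds; "joint_efforts": joint torques, N m; "tool_pos": TCP position; "tool_rot": TCP orientation; "contact_force": force on the tool from outside, world axes, zero at the start; "torque": the same for the moment, N m; "opening": finger opening in m.
Only numpy, scipy, OpenCV 4.12 (cv2) and the standard library are available. Lean on these libraries where they do the work, as an engineer would, in place of code of your own. Each camera call takes 0.05 s, during which the arm holds its last target.

## Working session

There is one attempt and no reset: what is moved stays moved. The work goes in short steps, Python scripts to look and compute and a tool call to move; the robot and the scene stay as the last step left them, time stands still between calls to the robot, and variables do not carry over. Pictures are saved under pics/ and viewed, and the job is handed in when it is done.

Besides the shell and the picture viewer there is one more tool, called after ">>>" as name([rows], argument=value, ...), one row to a line, values as JSON. send_rows: Moves the arm, as the interface text tells. Its arguments: {"type":"object","properties":{"series":{"type":"array","items":{"type":"array","items":{"type":"number"}}},"newtons":{"type":"number"}},"required":["series"]}

```bash
mkdir -p pics; cat > h.py <<'E'
import numpy as np, cv2
from cell import observe, imaging, workorder, robot
def cam(n,save=None):
    d=imaging.read_camera(n)
    d['f']=200/np.tan(np.radians(d['vfov'])/2)
    if save: cv2.imwrite('pics/'+save,d['color'][:,:,::-1])
    return d
def pts(d):
    v,u=np.mgrid[0:400,0:640]; z=d['range_z']
    P=np.stack([(u-d['cx'])/d['f']*z,(v-d['cy'])/d['f']*z,z,np.ones_like(z)],-1)@d['T'].T
    return P[...,:3]
E
python3 - <<'E'
from h import *
s=observe();print(s)
for n in('scene','top','wrist'):
    d=cam(n,n+'0.png');print(n,d['vfov'],d['cx'],d['cy'],d['T'].round(3).tolist())
print(robot.grasp_offset)
E
```

```text
{'time': 0.0, 'qpos': array([ 1.14000918e+00,  3.42727923e-01,  1.52501391e+00,  9.77239723e-06,
        1.27539198e+00, -1.45997273e-01]), 'qvel': array([ 9.51759516e-04, -2.88158276e-03, -1.27287307e-04, -1.38554235e-04,
        5.15541055e-05, -1.66652530e-03]), 'joint_efforts': array([-3.85188478e-04, -4.31265843e+01, -2.44214523e+01,  7.14380457e-02,
        5.60346292e-02, -1.66327150e-04]), 'tool_pos': array([0.14730584, 0.50349024, 0.22604335]), 'tool_rot': array([-3.14006925e+00, -2.33452279e-04,  2.85679975e+00]), 'contact_force': array([ 0.54854052, -0.18192854, -0.32241078]), 'torque': array([ 0.00919901, -0.03107536,  0.07303133]), 'opening': 0.09179031950623538}
scene 42.429613843039235 312.89826938376086 194.77912667869003 [[0.575, -0.604, 0.552, -0.096], [-0.818, -0.432, 0.38, -0.314], [0.009, -0.67, -0.742, 0.936], [0.0, 0.0, 0.0, 1.0]]
top 46.341341034683 323.0035598580497 191.20640798797785 [[0.002, -0.99, 0.14, 0.426], [-1.0, -0.006, -0.025, 0.113], [0.025, -0.14, -0.99, 0.923], [0.0, 0.0, 0.0, 1.0]]
wrist 65.87216072484719 319.00076658955874 199.1552824525714 [[0.281, 0.917, 0.284, 0.071], [0.96, -0.268, -0.084, 0.526], [-0.001, 0.296, -0.955, 0.385], [0.0, 0.0, 0.0, 1.0]]
-0.0188
```

View pics/scene0.png

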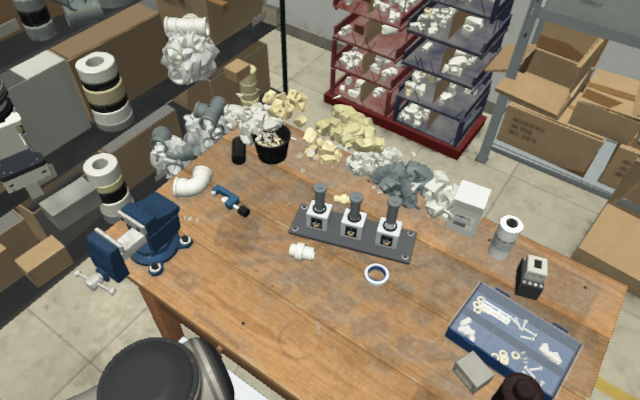

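View pics/top0.png

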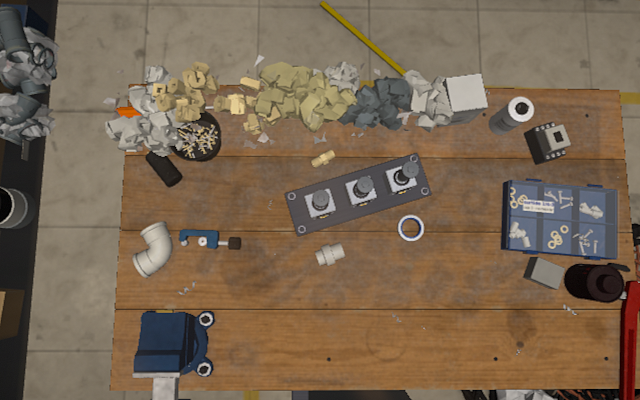

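The top view shows the plugs at about (320,198), (364,186) and (408,170). The nipple is behind them at (322,157), the union in front at (330,254) and the tape at (411,228). Next I'll measure them.

```bash
python3 - <<'E'
from h import *
d=cam('top');P=pts(d);Z=P[...,2]
roi=np.zeros((400,640),bool);roi[140:245,275:445]=1
def comps(m,mn):
    n,l,st,c=cv2.connectedComponentsWithStats(m.astype(np.uint8))
    return [(l==i) for i in range(1,n) if st[i,4]>=mn]
for m in comps((Z>.118)&(Z<.17)&roi,20):
    p=P[m];zt=np.median(p[:,2]);v,u=np.nonzero(m)
    top=p[abs(p[:,2]-zt)<.004]
    (c,r)=cv2.minEnclosingCircle(top[:,:2].astype(np.float32)*1000)
    print('collar n',m.sum(),'z',zt.round(4),'mean',top.mean(0).round(4),'circ',np.round(c,1),round(r,1),'px',u.mean(),v.mean())
for m in comps((Z>.055)&(Z<.068)&roi,20):
    p=P[m];print('sock',m.sum(),np.median(p[:,2]).round(4),[np.round(x,1) for x in cv2.minAreaRect(p[:,:2].astype(np.float32)*1000)])
m=(Z>.007)&(Z<.017)&roi&(d['color'].max(2)<120)
for m in comps(m,200):
    p=P[m];print('plate',m.sum(),np.median(p[:,2]).round(4),[np.round(x,1) for x in cv2.minAreaRect(p[:,:2].astype(np.float32)*1000)])
cv2.imwrite('pics/topz.png',cv2.resize(d['color'][140:260,270:450,::-1],None,fx=4,fy=4,interpolation=cv2.INTER_CUBIC))
s=cam('scene');cv2.imwrite('pics/scz.png',cv2.resize(s['color'][175:265,280:430,::-1],None,fx=5,fy=5,interpolation=cv2.INTER_CUBIC))
# scene collars
P=pts(s);Z=P[...,2];roi=np.zeros((400,640),bool);roi[170:265,290:415]=1
for m in comps((Z>.118)&(Z<.17)&roi,20):
    p=P[m];zt=np.percentile(p[:,2],90);print('scene collar',zt.round(4),p.mean(0).round(4))
E
```

```text
collar n 249 z 0.1446 mean [ 0.5741 -0.0552  0.1446] circ [574.5 -55.6] 14.9 px 410.17269076305223 169.63453815261045
collar n 230 z 0.1297 mean [0.5502 0.021  0.1299] circ [550.5  20.6] 14.9 px 364.9913043478261 184.53478260869565
collar n 236 z 0.1325 mean [0.5261 0.0966 0.1327] circ [526.1  96.5] 14.9 px 320.97033898305085 197.91525423728814
sock 408 0.0616 [array([573.7, -55.9]), array([45.3, 49.9]), np.float64(17.7)]
sock 371 0.0618 [array([549.5,  20.1]), array([45.3, 50.2]), np.float64(16.8)]
sock 393 0.0615 [array([525.5,  96.3]), array([45.1, 50. ]), np.float64(17.6)]
plate 3869 0.0115 [array([550.3,  20.3]), array([ 90.1, 279.8]), np.float64(17.6)]
scene collar 0.1357 [0.526  0.098  0.1321]
scene collar 0.1321 [0.5503 0.022  0.1296]
scene collar 0.1472 [ 0.5732 -0.0543  0.1398]
```

View pics/topz.png

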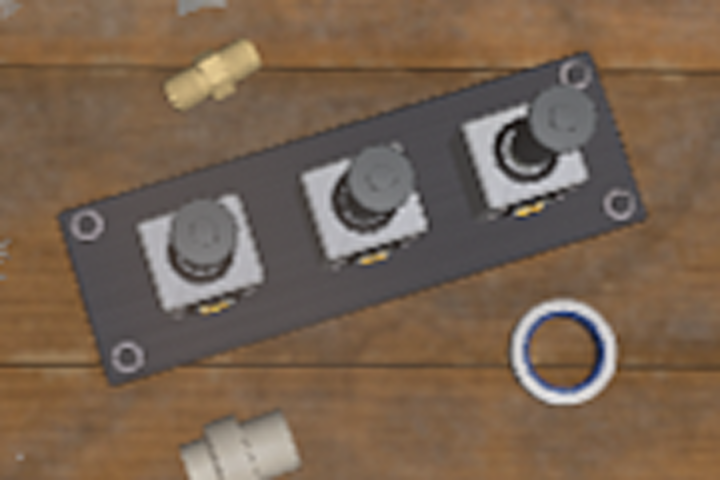

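View pics/scz.png

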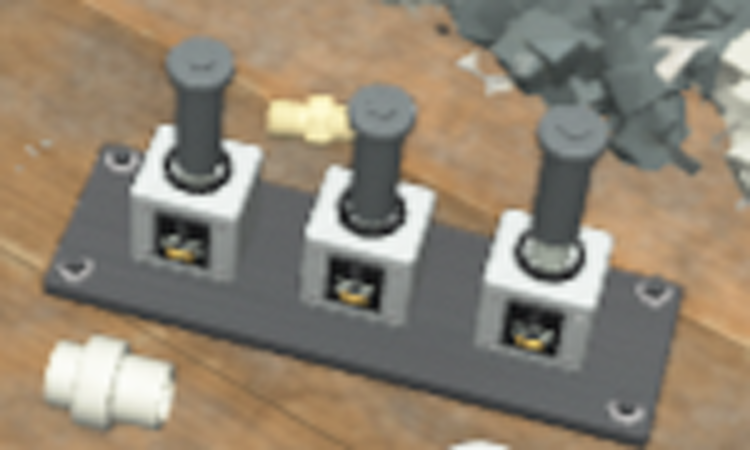

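The collars are at these positions:

| Plug | x, y (m) | Collar top z (m) | Lift |
|---|---|---|---|
| Left | (0.526, 0.0965) | 0.1326 | about 2.7 mm, caught |
| Middle | (0.550, 0.0207) | 0.1298 | about 0 mm, caught |
| Right | (0.574, -0.0555) | 0.1446 | about 14.6 mm, not caught |

The spacing of 80 mm, the radius of 15 mm and the socket tops at 62 mm all agree with the sizes given. The block yaw is about 0.305 rad. I'll put the jaws across the row, which means tool yaw 1.876, and turn the tool in place first.

>>> send_rows([
  [0,0,0,0,0,0.1225,0],
  [0,0,0,0,0,0.1225,0],
  [0,0,0,0,0,0.1225,0],
  [0,0,0,0,0,0.1225,0],
  [0,0,0,0,0,0.1225,0],
], newtons=50)

```text
time: 0.67
tool_pos: [0.1475, 0.5038, 0.2266]
tool_rot: [-3.141, 0.0, 2.238]
contact_force: [-1.0, 0.1, -0.8]
opening: 0.0915
```

>>> send_rows([
  [0,0,0,0,0,0.1225,0],
  [0,0,0,0,0,0.1225,0],
  [0,0,0,0,0,0.1225,0],
  [0,0,0,0,0,0,0],
  [0,0,0,0,0,0,0],
])

```text
time: 1.08
tool_pos: [0.1474, 0.5038, 0.2267]
tool_rot: [-3.141, 0.0, 1.881]
contact_force: [-0.1, 0.5, -0.0]
opening: 0.092
```

```bash
cat >> h.py <<'E'
from scipy.spatial.transform import Rotation as Ro
def togo(x,y,z):
    s=observe();R=Ro.from_euler('xyz',s['tool_rot']).as_matrix()
    print('tcp',s['tool_pos'].round(4),'rot',s['tool_rot'].round(4),'F',s['contact_force'].round(2),'t',s['time'],'shift',(R.T@(np.array([x,y,z])-s['tool_pos'])).round(4))
E
python3 -c "
from h import *
togo(.526,.0965,.18);print(observe()['qpos'])"
```

```text
tcp [0.1474 0.5038 0.2267] rot [-3.1415e+00  1.0000e-04  1.8805e+00] F [-0.14  0.53 -0.01] t 1.0833 shift [-0.5033  0.2364  0.0467]
[1.14002718e+00 3.42067011e-01 1.52425151e+00 5.56049373e-06
 1.27541175e+00 8.30305416e-01]
```

>>> send_rows([
  [-0.0335,0.0158,0.003,0,0,0,0],
  [-0.0335,0.0158,0.003,0,0,0,0],
  [-0.0335,0.0158,0.003,0,0,0,0],
  [-0.0335,0.0158,0.003,0,0,0,0],
  [-0.0335,0.0158,0.003,0,0,0,0],
])

```text
time: 1.5
tool_pos: [0.274, 0.3666, 0.2117]
tool_rot: [3.141, -0.0, 1.882]
contact_force: [0.9, 0.3, -0.5]
opening: 0.0919
```

>>> send_rows([
  [-0.0335,0.0158,0.003,0,0,0,0],
  [-0.0335,0.0158,0.003,0,0,0,0],
  [-0.0335,0.0158,0.003,0,0,0,0],
  [-0.0335,0.0158,0.003,0,0,0,0],
  [-0.0335,0.0158,0.003,0,0,0,0],
])

```text
time: 1.92
tool_pos: [0.4001, 0.2305, 0.1968]
tool_rot: [3.141, -0.0, 1.881]
contact_force: [0.0, 1.3, 0.4]
opening: 0.0919
```

>>> send_rows([
  [-0.0335,0.0158,0.003,0,0,0,0],
  [-0.0335,0.0158,0.003,0,0,0,0],
  [-0.0335,0.0158,0.003,0,0,0,0],
  [0,0,0,0,0,0,0],
  [0,0,0,0,0,0,0],
])

```text
time: 2.33
tool_pos: [0.4753, 0.1491, 0.1872]
tool_rot: [-3.141, -0.0, 1.876]
contact_force: [-0.1, 1.6, -0.7]
opening: 0.0921
```

```bash
python3 -c "
from h import *
togo(.526,.0965,.0862)"
```

```text
tcp [0.4753 0.1491 0.1872] rot [-3.1408e+00 -3.0000e-04  1.8764e+00] F [-0.13  1.56 -0.7 ] t 2.3333 shift [-0.0654  0.0326  0.101 ]
```

>>> send_rows([
  [-0.0327,0.0163,0,0,0,0,0],
  [-0.0327,0.0163,0,0,0,0,0],
  [0,0,0,0,0,0,0],
  [0,0,0,0,0,0,0],
])

```text
time: 2.67
tool_pos: [0.5253, 0.098, 0.1875]
tool_rot: [-3.141, -0.001, 1.878]
contact_force: [-0.8, 0.8, 0.1]
opening: 0.0916
```

```bash
python3 -c "
from h import *
togo(.526,.0965,.0862);cam('wrist','w1.png')"
```

```text
tcp [0.5253 0.098  0.1875] rot [-3.1412e+00 -6.0000e-04  1.8776e+00] F [-0.78  0.76  0.14] t 2.6667 shift [-0.0017  0.0003  0.1013]
```

View pics/w1.png

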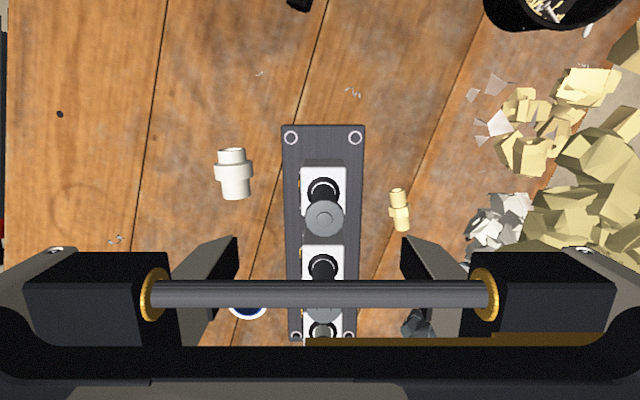

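The wrist view shows the jaws straddling the row symmetrically and the left plug's collar at (323,217). I'll go down and close.

>>> send_rows([
  [-0.0017,0,0.033,0,0,0,0],
  [0,0,0.033,0,0,0,0],
  [0,0,0.025,0,0,0,0],
  [0,0,0.01,0,0,0,0],
  [0,0,0,0,0,0,0],
])

```text
time: 3.13
tool_pos: [0.5234, 0.0976, 0.0848]
tool_rot: [-3.137, -0.002, 1.879]
contact_force: [0.0, -0.0, -0.3]
opening: 0.0914
```

>>> send_rows([
  [0,0,0,0,0,0,0.5],
  [0,0,0,0,0,0,0.6],
  [0,0,0,0,0,0,0.7],
  [0,0,0,0,0,0,1],
  [0,0,0,0,0,0,1],
])

```text
time: 3.55
tool_pos: [0.5263, 0.0964, 0.0877]
tool_rot: [3.14, 0.0, 1.877]
contact_force: [-0.0, -0.9, -0.1]
opening: 0.0627
```

>>> send_rows([
  [0,0,0,0,0,0,1],
  [0,0,0,0,0,0,1],
  [0,0,0,0,0,0,1],
  [0,0,0,0,0,0,1],
  [0,0,0,0,0,0,1],
])

```text
time: 3.97
tool_pos: [0.5289, 0.097, 0.0875]
tool_rot: [3.134, 0.001, 1.876]
contact_force: [14.4, 8.3, -2.5]
opening: 0.0299
```

```bash
python3 -c "
from h import *
togo(.526,.0965,.0862);cam('wrist','w2.png')
s=cam('scene');cv2.imwrite('pics/s2.png',cv2.resize(s['color'][145:265,270:430,::-1],None,fx=5,fy=5,interpolation=cv2.INTER_CUBIC))"
```

```text
tcp [0.5289 0.097  0.0875] rot [3.1343e+00 6.0000e-04 1.8762e+00] F [14.44  8.25 -2.52] t 3.9667 shift [ 0.0004 -0.0029  0.0013]
```

View pics/s2.png

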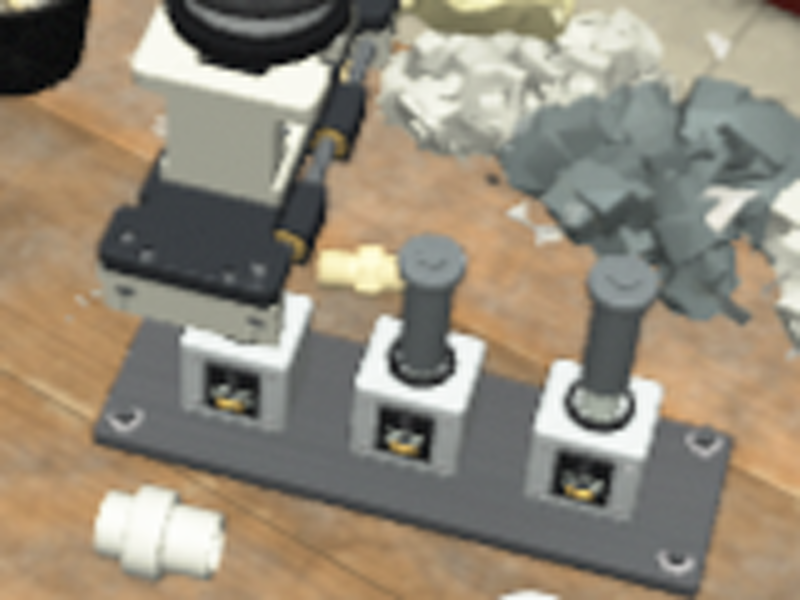

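View pics/w2.png

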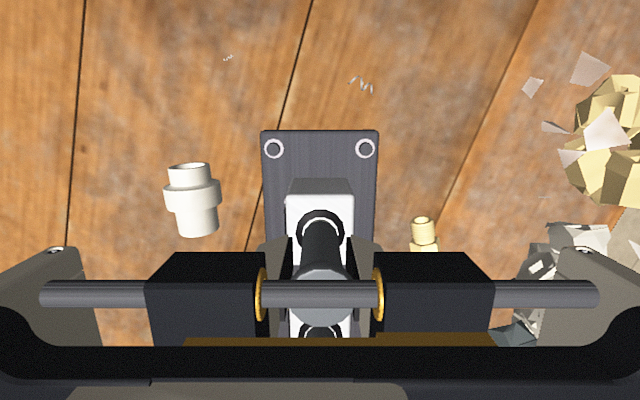

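>>> send_rows([
  [0,0,0,0,0,0,1],
  [0,0,0,0,0,0,1],
  [0,0,0,0,0,0,1],
])

```text
time: 4.32
tool_pos: [0.5293, 0.0972, 0.0877]
tool_rot: [3.134, 0.001, 1.877]
contact_force: [10.3, 4.4, -1.8]
opening: 0.0283
```

```bash
python3 -c "
from h import *
togo(.526,.0965,.0862);print(observe()['opening'],observe()['torque'])"
```

```text
tcp [0.5293 0.0972 0.0877] rot [3.1335e+00 8.0000e-04 1.8765e+00] F [10.32  4.41 -1.8 ] t 4.3167 shift [ 0.0003 -0.0034  0.0015]
0.02826085301817262 [ 0.57330579 -1.16907481  0.04706965]
```

```bash
python3 -c "
from h import *
w=cam('wrist');cv2.imwrite('pics/w3.png',cv2.resize(w['color'][180:350,220:420,::-1],None,fx=4,fy=3.5,interpolation=cv2.INTER_CUBIC))"
```

```text
(no output)
```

View pics/w3.png

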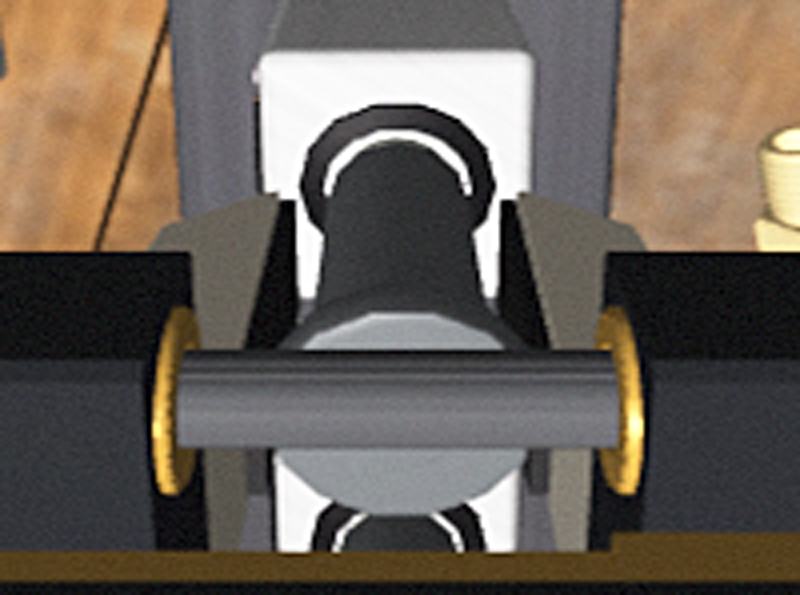

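The jaws have closed on the collar: the opening is 28–30 mm, against 22 mm for the grip, and there is a visible gap beside the shank. I'll open, go about 9 mm lower and grip the shank instead.

>>> send_rows([
  [0,0,0,0,0,0,0.4],
  [0,0,0,0,0,0,0.4],
  [0,0,0,0,0,0,0.4],
  [0,0,0,0,0,0,0.4],
  [0,0,0,0,0,0,0.4],
])

```text
time: 4.78
tool_pos: [0.5255, 0.0962, 0.0865]
tool_rot: [-3.141, -0.0, 1.877]
contact_force: [0.5, 0.0, -0.4]
opening: 0.0536
```

```bash
python3 -c "
from h import *
togo(.526,.0965,.078);print(observe()['opening'],observe()['torque'])
d=cam('top');P=pts(d);Z=P[...,2]
w=cam('wrist');P=pts(w);c=P[270:330,300:345].reshape(-1,3);c=c[(c[:,2]>.12)&(c[:,2]<.15)];print(len(c),np.median(c,0))
cv2.imwrite('pics/w4.png',w['color'][:,:,::-1])"
```

```text
tcp [0.5255 0.0962 0.0865] rot [-3.1408e+00 -2.0000e-04  1.8767e+00] F [ 0.47  0.01 -0.38] t 4.7833 shift [0.0001 0.0006 0.0085]
0.053643095728202715 [-0.04666593  0.0429325  -0.03819662]
1211 [0.5281241  0.09313799 0.13465788]
```

View pics/w4.png

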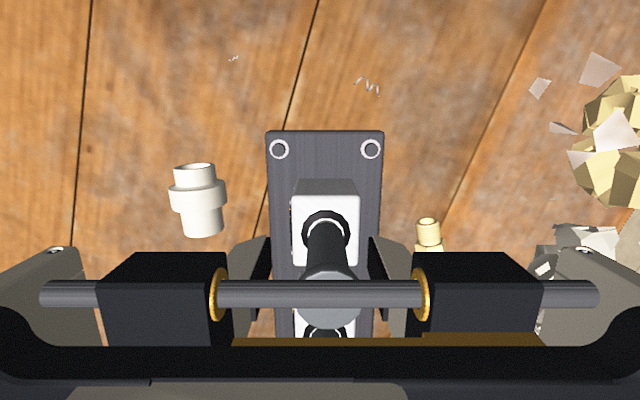

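The clamped pose and the wrist view both show the plug about 4 mm further along tool +y than the top camera said, so I'll shift that way and go down.

>>> send_rows([
  [0,0.004,0,0,0,0,0.4],
  [0,0,0.0085,0,0,0,0.4],
  [0,0,0,0,0,0,0.4],
  [0,0,0,0,0,0,0.8],
  [0,0,0,0,0,0,1],
])

```text
time: 5.3
tool_pos: [0.5295, 0.0975, 0.0779]
tool_rot: [-3.141, -0.0, 1.877]
contact_force: [0.5, 0.9, 0.9]
opening: 0.0459
```

>>> send_rows([
  [0,0,0,0,0,0,1],
  [0,0,0,0,0,0,1],
  [0,0,0,0,0,0,1],
  [0,0,0,0,0,0,1],
  [0,0,0,0,0,0,1],
])

```text
time: 5.72
tool_pos: [0.5295, 0.0975, 0.0783]
tool_rot: [-3.141, -0.0, 1.877]
contact_force: [-1.2, -0.5, 1.5]
opening: 0.0237
```

```bash
python3 -c "
from h import *
togo(.526,.0965,.078);print(observe()['opening'],observe()['torque'])
w=cam('wrist');cv2.imwrite('pics/w5.png',cv2.resize(w['color'][180:350,220:420,::-1],None,fx=4,fy=3.5,interpolation=cv2.INTER_CUBIC))"
```

```text
tcp [0.5295 0.0975 0.0783] rot [-3.1414e+00 -1.0000e-04  1.8768e+00] F [-1.16 -0.47  1.54] t 5.7167 shift [ 0.0001 -0.0036  0.0003]
0.02371106549181321 [-0.17345932  0.22410564 -0.01254965]
```

View pics/w5.png

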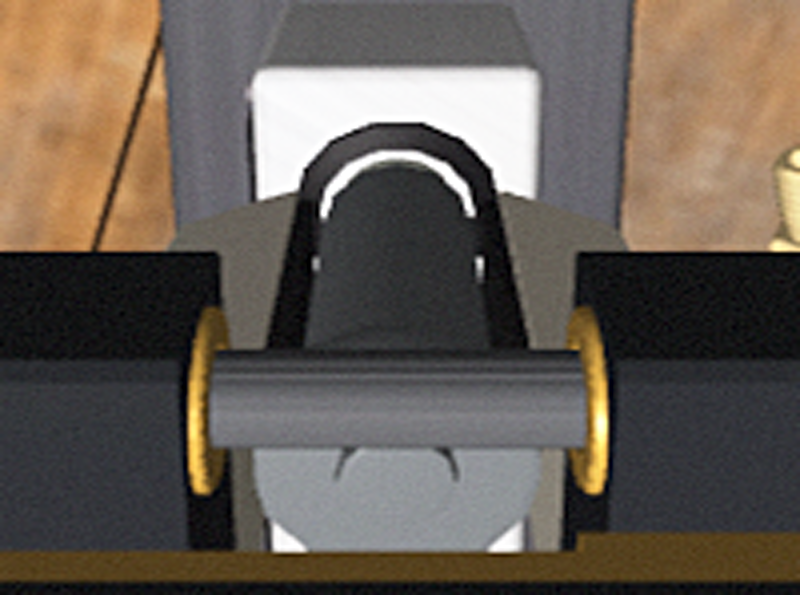

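It's centred on the shank now, with no side force. I'll finish closing.

>>> send_rows([
  [0,0,0,0,0,0,1],
  [0,0,0,0,0,0,1],
  [0,0,0,0,0,0,1],
])

```text
time: 6.02
tool_pos: [0.5295, 0.0975, 0.0782]
tool_rot: [-3.141, -0.0, 1.877]
contact_force: [-0.5, -0.6, 1.8]
opening: 0.0237
```

>>> send_rows([
  [0,0,-0.002,0,0,0,1],
  [0,0,-0.001,0,0,0,1],
  [0,0,-0.001,0,0,0,1],
  [0,0,0,0,0,0,1],
  [0,0,0,0,0,0,1],
])

```text
time: 6.43
tool_pos: [0.5295, 0.0975, 0.0821]
tool_rot: [-3.141, -0.0, 1.877]
contact_force: [-1.3, -0.2, -2.6]
opening: 0.0234
```

The plug moves freely with a drag of about 2.6 N. I'll keep going in small steps.

>>> send_rows([
  [0,0,-0.001,0,0,0,1],
  [0,0,-0.001,0,0,0,1],
  [0,0,-0.0005,0,0,0,1],
  [0,0,0,0,0,0,1],
  [0,0,0,0,0,0,1],
])

```text
time: 6.85
tool_pos: [0.5294, 0.0975, 0.0843]
tool_rot: [-3.141, -0.0, 1.877]
contact_force: [0.1, -0.8, -9.0]
opening: 0.0239
```

>>> send_rows([
  [0,0,-0.001,0,0,0,1],
  [0,0,-0.0005,0,0,0,1],
  [0,0,0,0,0,0,1],
  [0,0,0,0,0,0,1],
])

```text
time: 7.18
tool_pos: [0.5294, 0.0975, 0.0859]
tool_rot: [-3.141, -0.0, 1.877]
contact_force: [0.6, -1.5, -11.8]
opening: 0.0237
```

>>> send_rows([
  [0,0,-0.001,0,0,0,1],
  [0,0,0,0,0,0,1],
  [0,0,0,0,0,0,1],
  [0,0,0,0,0,0,1],
])

```text
time: 7.52
tool_pos: [0.5294, 0.0975, 0.087]
tool_rot: [-3.141, -0.0, 1.877]
contact_force: [0.6, -0.8, -14.3]
opening: 0.0236
```

```bash
cat >> h.py <<'E'
def pic(name):
    s=cam('scene');cv2.imwrite('pics/'+name,cv2.resize(s['color'][205:255,300:410,::-1],None,fx=7,fy=7,interpolation=cv2.INTER_CUBIC))
E
python3 -c "
from h import *
togo(.526,.0965,.078);pic('s6.png')"
```

```text
tcp [0.5294 0.0975 0.087 ] rot [-3.1410e+00 -2.0000e-04  1.8768e+00] F [  0.59  -0.78 -14.32] t 7.5167 shift [ 0.0001 -0.0035  0.009 ]
```

View pics/s6.png

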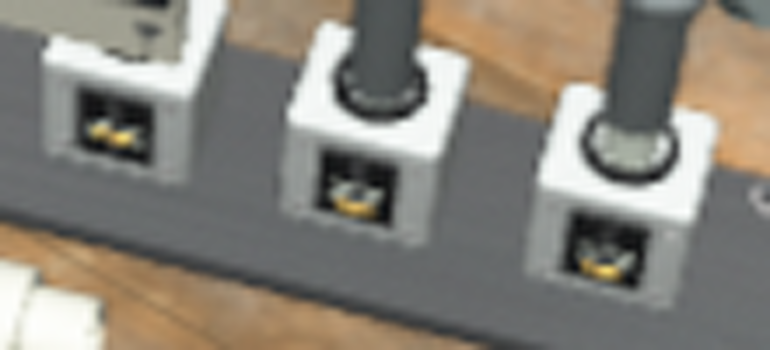

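The left pointer has risen between its marks at a steady 14.3 N pull. I'll ease the plug back down, release it and move to the middle plug.

>>> send_rows([
  [0,0,0.002,0,0,0,1],
  [0,0,0.002,0,0,0,1],
  [0,0,0.002,0,0,0,1],
  [0,0,0,0,0,0,1],
  [0,0,0,0,0,0,0.2],
])

```text
time: 7.98
tool_pos: [0.53, 0.0976, 0.0818]
tool_rot: [3.14, 0.0, 1.877]
contact_force: [-0.3, 0.3, 0.5]
opening: 0.0264
```

>>> send_rows([
  [0,0,0,0,0,0,0.2],
  [0,0,0,0,0,0,0.2],
  [0,0,0,0,0,0,0.2],
  [0,0,0,0,0,0,0.2],
  [0,0,0,0,0,0,0.2],
])

```text
time: 8.4
tool_pos: [0.5301, 0.0976, 0.0815]
tool_rot: [3.14, 0.0, 1.877]
contact_force: [0.4, -0.7, 0.6]
opening: 0.0587
```

>>> send_rows([
  [0,0,-0.03,0,0,0,0.2],
  [0,0,-0.035,0,0,0,0.2],
  [0,0,-0.03,0,0,0,0.2],
  [-0.04,0,0,0,0,0,0.2],
  [-0.04,0,0,0,0,0,0.2],
])

```text
time: 8.82
tool_pos: [0.5551, 0.022, 0.179]
tool_rot: [3.136, 0.002, 1.881]
contact_force: [1.3, -0.4, -0.3]
opening: 0.0735
```

>>> send_rows([
  [0,0,0,0,0,0,0.2],
  [0,0,0,0,0,0,0.2],
])

```text
time: 8.98
tool_pos: [0.5542, 0.0195, 0.1762]
tool_rot: [3.141, 0.0, 1.873]
contact_force: [-0.5, 1.1, -0.6]
opening: 0.0733
```

```bash
python3 -c "
from h import *
togo(.5535,.0212,.0775);cam('wrist','w7.png')"
```

```text
tcp [0.5542 0.0195 0.1762] rot [3.1412 0.     1.8733] F [-0.48  1.08 -0.55] t 8.9833 shift [ 0.0018 -0.0002  0.0987]
```

View pics/w7.png

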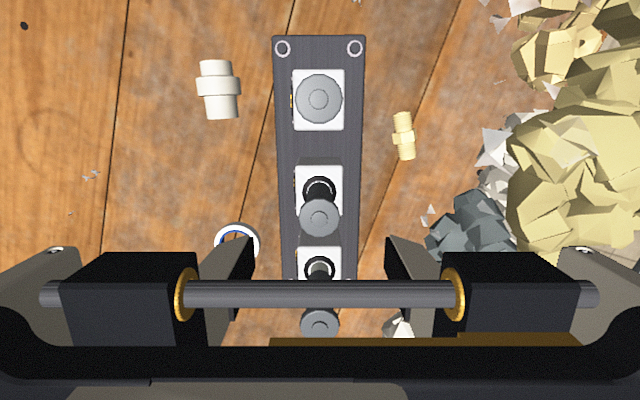

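>>> send_rows([
  [0.0015,0,0.033,0,0,0,0.2],
  [0,0,0.033,0,0,0,0.2],
  [0,0,0.025,0,0,0,0.2],
  [0,0,0.009,0,0,0,0.2],
  [0,0,0,0,0,0,0.3],
])

```text
time: 9.45
tool_pos: [0.5515, 0.0239, 0.074]
tool_rot: [-3.137, -0.002, 1.878]
contact_force: [-0.7, -0.5, -0.6]
opening: 0.0702
```

>>> send_rows([
  [0,0,0,0,0,0,0.5],
  [0,0,0,0,0,0,0.7],
  [0,0,0,0,0,0,1],
  [0,0,0,0,0,0,1],
  [0,0,0,0,0,0,1],
])

```text
time: 9.87
tool_pos: [0.5539, 0.0227, 0.0773]
tool_rot: [3.14, 0.001, 1.877]
contact_force: [-0.8, 0.0, -0.2]
opening: 0.0382
```

>>> send_rows([
  [0,0,0,0,0,0,1],
  [0,0,0,0,0,0,1],
  [0,0,0,0,0,0,1],
  [0,0,0,0,0,0,1],
  [0,0,0,0,0,0,1],
])

```text
time: 10.28
tool_pos: [0.5532, 0.0226, 0.0762]
tool_rot: [-3.141, -0.0, 1.877]
contact_force: [-1.2, 0.2, 0.7]
opening: 0.0234
```

```bash
python3 -c "
from h import *
togo(.5535,.0212,.0775)
w=cam('wrist');cv2.imwrite('pics/w8.png',cv2.resize(w['color'][180:350,220:420,::-1],None,fx=4,fy=3.5,interpolation=cv2.INTER_CUBIC))"
```

```text
tcp [0.5532 0.0226 0.0762] rot [-3.1414e+00 -1.0000e-04  1.8768e+00] F [-1.24  0.18  0.71] t 10.2833 shift [-0.0014 -0.0001 -0.0013]
```

View pics/w8.png

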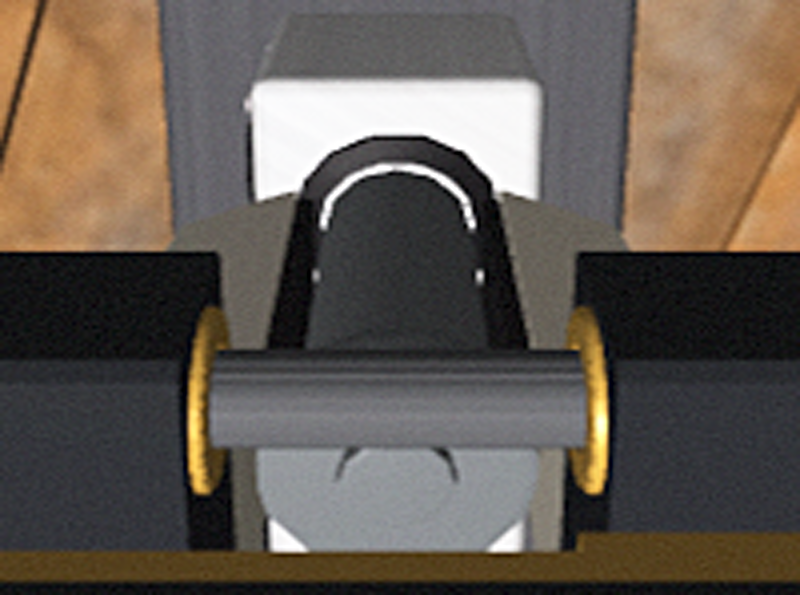

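The middle plug is gripped on its shank. I'll tug it in small steps.

>>> send_rows([
  [0,0,-0.002,0,0,0,1],
  [0,0,-0.002,0,0,0,1],
  [0,0,-0.002,0,0,0,1],
  [0,0,-0.002,0,0,0,1],
  [0,0,0,0,0,0,1],
])

```text
time: 10.75
tool_pos: [0.5532, 0.0226, 0.0843]
tool_rot: [-3.141, -0.0, 1.877]
contact_force: [-0.3, -2.2, -2.2]
opening: 0.0236
```

>>> send_rows([
  [0,0,-0.001,0,0,0,1],
  [0,0,-0.001,0,0,0,1],
  [0,0,0,0,0,0,1],
  [0,0,0,0,0,0,1],
])

```text
time: 11.08
tool_pos: [0.5531, 0.0226, 0.0858]
tool_rot: [-3.141, -0.0, 1.877]
contact_force: [0.3, -1.0, -8.5]
opening: 0.0235
```

>>> send_rows([
  [0,0,-0.001,0,0,0,1],
  [0,0,-0.001,0,0,0,1],
  [0,0,0,0,0,0,1],
  [0,0,0,0,0,0,1],
])

```text
time: 11.42
tool_pos: [0.5531, 0.0227, 0.0879]
tool_rot: [-3.141, -0.0, 1.877]
contact_force: [0.7, -1.3, -10.9]
opening: 0.0235
```

>>> send_rows([
  [0,0,-0.0005,0,0,0,1],
  [0,0,0,0,0,0,1],
  [0,0,0,0,0,0,1],
  [0,0,0,0,0,0,1],
])

```text
time: 11.75
tool_pos: [0.553, 0.0227, 0.0884]
tool_rot: [-3.141, -0.0, 1.877]
contact_force: [1.0, -1.9, -13.2]
opening: 0.0234
```

```bash
python3 -c "
from h import *
togo(.526,.0965,.078);pic('s9.png')"
```

```text
tcp [0.553  0.0227 0.0884] rot [-3.1409e+00 -3.0000e-04  1.8768e+00] F [  1.05  -1.92 -13.18] t 11.75 shift [ 0.0786 -0.0035  0.0105]
```

View pics/s9.png

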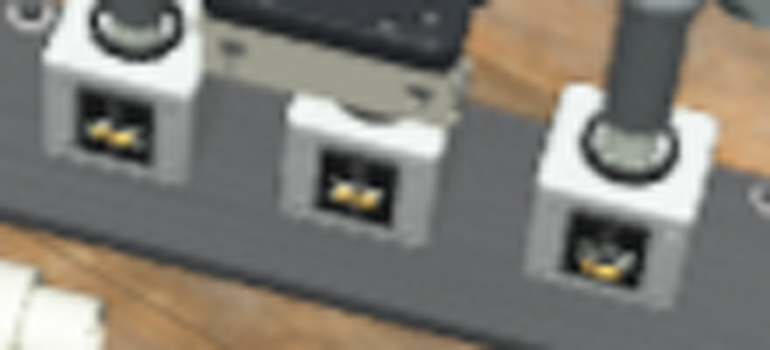

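The middle pointer is also between its marks, at 13.2 N and a lift of about 12.2 mm. I'll ease off, release and go to the right plug.

>>> send_rows([
  [0,0,0.002,0,0,0,1],
  [0,0,0.002,0,0,0,1],
  [0,0,0.002,0,0,0,1],
  [0,0,0,0,0,0,1],
  [0,0,0,0,0,0,0.2],
])

```text
time: 12.22
tool_pos: [0.5535, 0.0227, 0.0832]
tool_rot: [3.141, 0.0, 1.877]
contact_force: [-0.3, -0.5, -3.1]
opening: 0.0271
```

>>> send_rows([
  [0,0,0,0,0,0,0.2],
  [0,0,0,0,0,0,0.2],
  [0,0,0,0,0,0,0.2],
  [0,0,0,0,0,0,0.2],
  [0,0,0,0,0,0,0.2],
])

```text
time: 12.63
tool_pos: [0.5536, 0.0228, 0.0831]
tool_rot: [3.141, 0.0, 1.877]
contact_force: [-0.2, -0.2, 0.7]
opening: 0.059
```

>>> send_rows([
  [0,0,-0.03,0,0,0,0.2],
  [0,0,-0.035,0,0,0,0.2],
  [0,0,-0.035,0,0,0,0.2],
  [-0.0395,0,0,0,0,0,0.2],
  [-0.0395,0,0,0,0,0,0.2],
])

```text
time: 13.05
tool_pos: [0.5786, -0.0521, 0.186]
tool_rot: [3.136, 0.003, 1.881]
contact_force: [1.0, -0.4, 0.2]
opening: 0.0732
```

>>> send_rows([
  [0,0,0,0,0,0,0.2],
  [0,0,0,0,0,0,0.2],
  [0,0,0,0,0,0,0.2],
])

```text
time: 13.3
tool_pos: [0.5767, -0.0525, 0.1824]
tool_rot: [-3.141, -0.001, 1.876]
contact_force: [-0.3, -0.8, -0.2]
opening: 0.0734
```

```bash
python3 -c "
from h import *
togo(.5773,-.0545,.086);cam('wrist','w10.png')"
```

```text
tcp [ 0.5767 -0.0525  0.1824] rot [-3.141e+00 -9.000e-04  1.876e+00] F [-0.33 -0.82 -0.19] t 13.3 shift [-0.0022 -0.      0.0964]
```

View pics/w10.png

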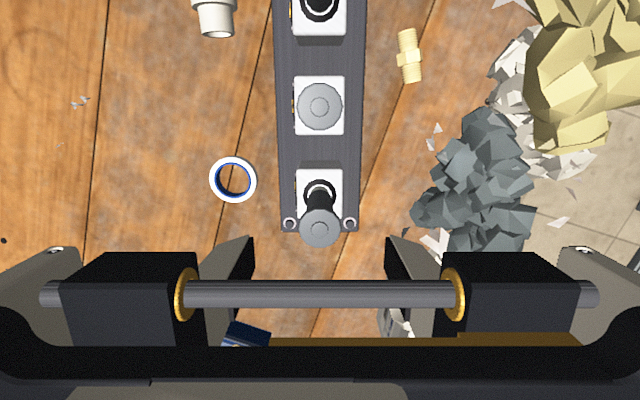

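The jaws are centred on the right plug, whose collar is at (320,228). I'll go down and grip.

>>> send_rows([
  [-0.002,0,0.033,0,0,0,0.2],
  [0,0,0.033,0,0,0,0.2],
  [0,0,0.02,0,0,0,0.2],
  [0,0,0.01,0,0,0,0.2],
  [0,0,0,0,0,0,0.3],
])

```text
time: 13.77
tool_pos: [0.5762, -0.0532, 0.0845]
tool_rot: [-3.138, -0.003, 1.878]
contact_force: [-0.7, 0.6, -0.3]
opening: 0.07
```

>>> send_rows([
  [0,0,0,0,0,0,0.5],
  [0,0,0,0,0,0,0.7],
  [0,0,0,0,0,0,1],
  [0,0,0,0,0,0,1],
  [0,0,0,0,0,0,1],
])

```text
time: 14.18
tool_pos: [0.5782, -0.0547, 0.0877]
tool_rot: [3.14, 0.001, 1.877]
contact_force: [-0.1, -0.7, -1.0]
opening: 0.0381
```

>>> send_rows([
  [0,0,0,0,0,0,1],
  [0,0,0,0,0,0,1],
  [0,0,0,0,0,0,1],
  [0,0,0,0,0,0,1],
  [0,0,0,0,0,0,1],
])

```text
time: 14.6
tool_pos: [0.5777, -0.0546, 0.0867]
tool_rot: [-3.142, -0.0, 1.877]
contact_force: [-0.7, 0.1, 1.0]
opening: 0.0235
```

>>> send_rows([
  [0,0,0.002,0,0,0,1],
  [0,0,0.002,0,0,0,1],
  [0,0,0.001,0,0,0,1],
  [0,0,0,0,0,0,1],
])

```text
time: 14.93
tool_pos: [0.5778, -0.0546, 0.082]
tool_rot: [3.141, 0.0, 1.877]
contact_force: [-1.6, -0.2, 4.1]
opening: 0.0237
```

>>> send_rows([
  [0,0,0.001,0,0,0,1],
  [0,0,0.001,0,0,0,1],
  [0,0,0,0,0,0,1],
])

```text
time: 15.18
tool_pos: [0.5776, -0.0546, 0.0794]
tool_rot: [-3.142, -0.0, 1.877]
contact_force: [0.5, -1.9, -0.7]
opening: 0.0236
```

>>> send_rows([
  [0,0,0.001,0,0,0,1],
  [0,0,0.001,0,0,0,1],
  [0,0,0,0,0,0,1],
])

```text
time: 15.43
tool_pos: [0.5776, -0.0546, 0.0773]
tool_rot: [-3.141, -0.0, 1.877]
contact_force: [0.2, -1.0, -2.4]
opening: 0.0236
```

>>> send_rows([
  [0,0,0.001,0,0,0,1],
  [0,0,0.001,0,0,0,1],
  [0,0,0,0,0,0,1],
])

```text
time: 15.68
tool_pos: [0.5777, -0.0546, 0.0754]
tool_rot: [-3.141, -0.0, 1.877]
contact_force: [-0.8, -0.9, -1.2]
opening: 0.0237
```

>>> send_rows([
  [0,0,0.001,0,0,0,1],
  [0,0,0.001,0,0,0,1],
  [0,0,0,0,0,0,1],
])

```text
time: 15.93
tool_pos: [0.5777, -0.0546, 0.0735]
tool_rot: [-3.142, -0.0, 1.877]
contact_force: [0.0, -1.1, -0.6]
opening: 0.0235
```

The plug has gone down about 13 mm with a force peak partway, to an estimated lift of 1.4 mm. Now I'll tug it to prove that it holds.

>>> send_rows([
  [0,0,-0.002,0,0,0,1],
  [0,0,-0.002,0,0,0,1],
  [0,0,-0.002,0,0,0,1],
  [0,0,0,0,0,0,1],
  [0,0,0,0,0,0,1],
])

```text
time: 16.35
tool_pos: [0.5777, -0.0546, 0.0798]
tool_rot: [3.142, -0.0, 1.877]
contact_force: [-0.2, -2.4, -1.9]
opening: 0.0236
```

>>> send_rows([
  [0,0,-0.001,0,0,0,1],
  [0,0,-0.001,0,0,0,1],
  [0,0,0,0,0,0,1],
  [0,0,0,0,0,0,1],
])

```text
time: 16.68
tool_pos: [0.5776, -0.0545, 0.0814]
tool_rot: [-3.141, -0.0, 1.877]
contact_force: [1.7, -2.9, -7.0]
opening: 0.0232
```

>>> send_rows([
  [0,0,-0.001,0,0,0,1],
  [0,0,-0.001,0,0,0,1],
  [0,0,0,0,0,0,1],
  [0,0,0,0,0,0,1],
])

```text
time: 17.02
tool_pos: [0.5775, -0.0545, 0.0833]
tool_rot: [-3.141, -0.0, 1.877]
contact_force: [2.1, -3.2, -11.8]
opening: 0.0237
```

>>> send_rows([
  [0,0,-0.001,0,0,0,1],
  [0,0,0,0,0,0,1],
  [0,0,0,0,0,0,1],
  [0,0,0,0,0,0,1],
])

```text
time: 17.35
tool_pos: [0.5775, -0.0545, 0.0844]
tool_rot: [-3.141, -0.0, 1.877]
contact_force: [2.5, -3.8, -12.6]
opening: 0.0232
```

```bash
python3 -c "
from h import *
togo(.526,.0965,.078);pic('s11.png')"
```

```text
tcp [ 0.5775 -0.0545  0.0844] rot [-3.1411e+00 -4.0000e-04  1.8768e+00] F [  2.48  -3.77 -12.63] t 17.35 shift [ 0.1595 -0.0036  0.0064]
```

View pics/s11.png

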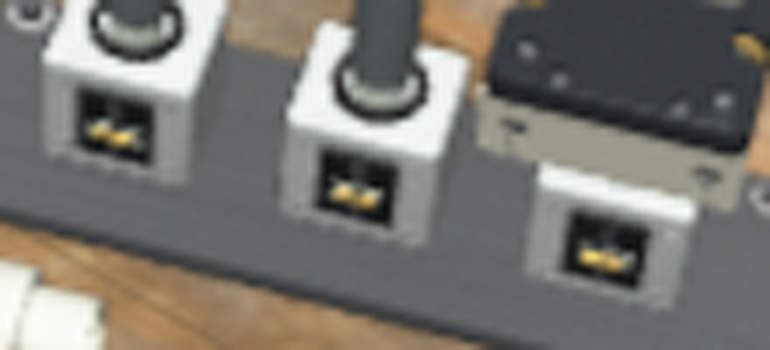

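>>> send_rows([
  [0,0,-0.0005,0,0,0,1],
  [0,0,0,0,0,0,1],
  [0,0,0,0,0,0,1],
])

```text
time: 17.65
tool_pos: [0.5775, -0.0545, 0.085]
tool_rot: [-3.141, -0.0, 1.877]
contact_force: [2.7, -2.7, -13.5]
opening: 0.0237
```

>>> send_rows([
  [0,0,0.002,0,0,0,1],
  [0,0,0.002,0,0,0,1],
  [0,0,0.002,0,0,0,1],
  [0,0,0,0,0,0,1],
  [0,0,0,0,0,0,0.2],
])

```text
time: 18.07
tool_pos: [0.578, -0.0545, 0.0799]
tool_rot: [3.141, 0.0, 1.877]
contact_force: [0.3, 0.6, -0.4]
opening: 0.0268
```

>>> send_rows([
  [0,0,0,0,0,0,0.2],
  [0,0,0,0,0,0,0.2],
  [0,0,0,0,0,0,0.2],
  [0,0,0,0,0,0,0.2],
  [0,0,0,0,0,0,0.2],
])

```text
time: 18.48
tool_pos: [0.578, -0.0545, 0.0795]
tool_rot: [3.141, 0.0, 1.877]
contact_force: [-0.8, -0.2, 0.1]
opening: 0.059
```

>>> send_rows([
  [0,0,-0.03,0,0,0,0.2],
  [0,0,-0.035,0,0,0,0.2],
  [0,0,-0.035,0,0,0,0.2],
  [0,0,-0.03,0,0,0,0.2],
  [0,0,0,0,0,0,0.2],
])

```text
time: 18.9
tool_pos: [0.5807, -0.0551, 0.2163]
tool_rot: [3.131, 0.006, 1.877]
contact_force: [0.3, 0.2, 0.6]
opening: 0.0733
```

>>> send_rows([
  [0.035,-0.015,-0.01,0,0,0,0],
  [0.035,-0.015,-0.01,0,0,0,0],
  [0.035,-0.015,-0.01,0,0,0,0],
  [0.035,-0.015,-0.01,0,0,0,0],
  [0.035,-0.015,0,0,0,0,0],
])

```text
time: 19.32
tool_pos: [0.4529, 0.0908, 0.2507]
tool_rot: [3.138, 0.001, 1.876]
contact_force: [0.3, 1.7, 0.9]
opening: 0.0915
```

>>> send_rows([
  [0.035,-0.015,0,0,0,0,0],
  [0.035,-0.015,0,0,0,0,0],
  [0.035,-0.015,0,0,0,0,0],
  [0.035,-0.015,0,0,0,0,0],
  [0.035,-0.015,0,0,0,0,0],
])

```text
time: 19.73
tool_pos: [0.3277, 0.235, 0.2491]
tool_rot: [3.141, -0.0, 1.876]
contact_force: [0.7, 0.9, 0.3]
opening: 0.0914
```

>>> send_rows([
  [0,0,0,0,0,0,0],
  [0,0,0,0,0,0,0],
  [0,0,0,0,0,0,0],
])

```text
time: 19.98
tool_pos: [0.3294, 0.234, 0.2492]
tool_rot: [3.141, 0.0, 1.878]
contact_force: [0.1, 0.8, -0.2]
opening: 0.0918
```

```bash
python3 -c "
from h import *
togo(.526,.0965,.078);s=cam('scene');cv2.imwrite('pics/s12.png',cv2.resize(s['color'][160:285,290:420,::-1],None,fx=4.7,fy=4.7,interpolation=cv2.INTER_CUBIC))
cam('top','top12.png')
d=cam('top');Z=pts(d)
roi=np.zeros((400,640),bool);roi[140:245,275:445]=1
n,l,st,c=cv2.connectedComponentsWithStats(((Z[...,2]>.118)&(Z[...,2]<.17)&roi).astype(np.uint8))
for i in range(1,n):
  if st[i,4]>30: print(np.median(Z[l==i],0).round(4))
"
```

```text
tcp [0.3294 0.234  0.2492] rot [3.1411e+00 3.0000e-04 1.8779e+00] F [ 0.12  0.79 -0.22] t 19.9833 shift [-0.1904  0.1458  0.1713]
[ 0.5743 -0.0546  0.1363]
[0.5498 0.0214 0.1366]
[0.5254 0.0967 0.1364]
```

View pics/s12.png

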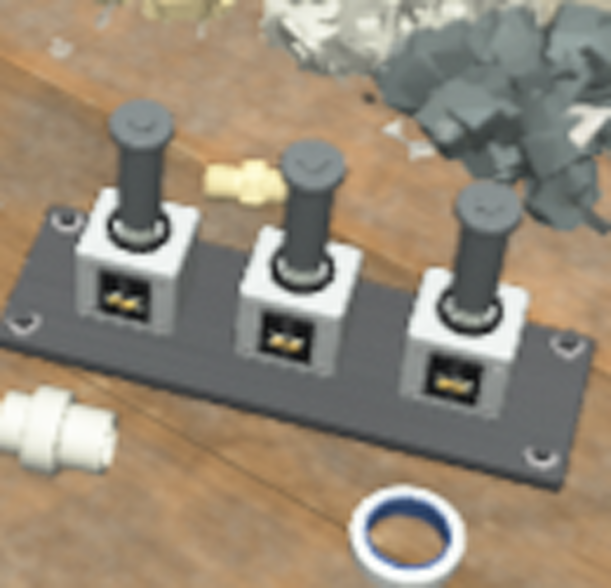

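View pics/top12.png

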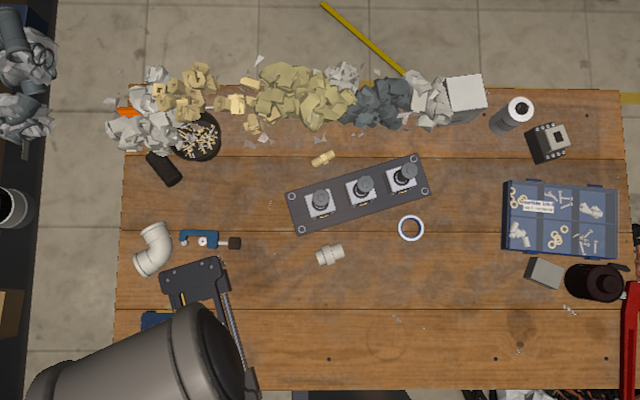

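All three plugs now stand at a lift of about 6.5 mm, and every pointer has moved up. I'll measure the pointers more finely against their marks.

```bash
python3 - <<'E'
from h import *
acc=np.zeros((400,640,3))
d=cam('scene')
im=d['color'].astype(np.float32)
o=cv2.resize(im[212:250,300:400],None,fx=8,fy=8,interpolation=cv2.INTER_NEAREST)
cv2.imwrite('pics/s13.png',o[:,:,::-1])
# predicted pixel of window points: block frame; window front x=-0.022
R=Ro.from_euler('z',.305).as_matrix()
for n,c in(('L',(.5261,.0965)),('M',(.5503,.0207)),('R',(.5743,-.0555))):
  # profile along vertical line on front face
  for z in np.arange(.024,.050,.002):
    vals=[]
    for y in np.linspace(-.003,.003,5):
      p=np.r_[np.array(c)+(R@[-.0225,y,0])[:2],z,1]
      q=np.linalg.inv(d['T'])@p;u=d['f']*q[0]/q[2]+d['cx'];v=d['f']*q[1]/q[2]+d['cy']
      vals.append(cv2.remap(im,np.float32([[u]]),np.float32([[v]]),cv2.INTER_LINEAR)[0,0])
    print(n,round(z,3),round(u,1),round(v,1),np.mean(vals,0).round(0))
E
```

```text
L 0.024 314.8 227.5 [121. 125. 123.]
L 0.026 314.8 227.0 [94. 96. 95.]
L 0.028 314.8 226.4 [62. 63. 63.]
L 0.03 314.8 225.8 [45. 46. 45.]
L 0.032 314.8 225.3 [64. 59. 47.]
L 0.034 314.8 224.7 [110.  96.  61.]
L 0.036 314.8 224.2 [153. 132.  77.]
L 0.038 314.8 223.6 [181. 159.  94.]
L 0.04 314.8 223.0 [151. 139.  96.]
L 0.042 314.8 222.5 [105. 104.  89.]
L 0.044 314.9 221.9 [78. 80. 76.]
L 0.046 314.9 221.4 [52. 54. 53.]
L 0.048 314.9 220.8 [44. 45. 44.]
M 0.024 348.9 236.1 [114. 118. 116.]
M 0.026 348.9 235.5 [87. 91. 89.]
M 0.028 349.0 235.0 [55. 57. 57.]
M 0.03 349.0 234.4 [46. 46. 43.]
M 0.032 349.1 233.9 [70. 63. 48.]
M 0.034 349.2 233.3 [110.  95.  59.]
M 0.036 349.2 232.8 [149. 127.  76.]
M 0.038 349.3 232.2 [166. 145.  94.]
M 0.04 349.3 231.7 [153. 141. 105.]
M 0.042 349.4 231.1 [124. 122. 105.]
M 0.044 349.4 230.5 [84. 86. 82.]
M 0.046 349.5 230.0 [52. 54. 54.]
M 0.048 349.5 229.4 [43. 44. 45.]
R 0.024 384.1 245.1 [116. 119. 117.]
R 0.026 384.2 244.5 [89. 92. 91.]
R 0.028 384.3 244.0 [59. 61. 60.]
R 0.03 384.4 243.4 [43. 44. 43.]
R 0.032 384.5 242.9 [59. 55. 45.]
R 0.034 384.6 242.3 [101.  88.  57.]
R 0.036 384.7 241.8 [143. 124.  75.]
R 0.038 384.8 241.2 [172. 149.  93.]
R 0.04 384.9 240.7 [163. 146.  99.]
R 0.042 385.0 240.1 [118. 113.  90.]
R 0.044 385.1 239.5 [79. 80. 74.]
R 0.046 385.2 239.0 [54. 55. 54.]
R 0.048 385.3 238.4 [41. 43. 43.][ WARN:0@1.037] global loadsave.cpp:1063 imwrite_ Unsupported depth image for selected encoder is fallbacked to CV_8U.
```

View pics/s13.png

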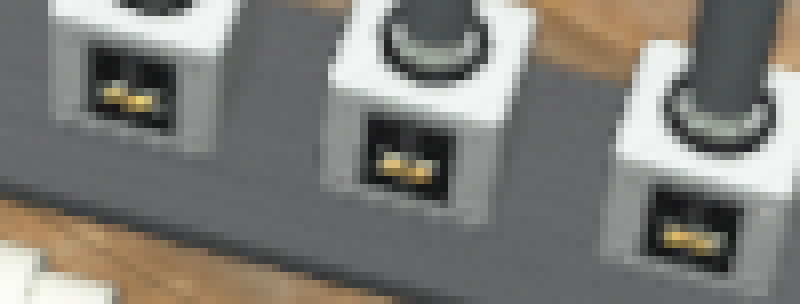

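```bash
python3 - <<'E'
from h import *
d=cam('scene');cur=d['color'].astype(np.float32);ini=cv2.imread('pics/scene0.png')[:,:,::-1].astype(np.float32)
R=Ro.from_euler('z',.305).as_matrix();Ti=np.linalg.inv(d['T'])
for n,c in(('L',(.5261,.0965)),('M',(.5503,.0207)),('R',(.5743,-.0555))):
  out=[]
  for im in(ini,cur):
    zs=np.arange(.018,.054,.0005);w=[]
    for z in zs:
      v_=[]
      for y in np.linspace(-.007,.007,15):
        q=Ti@np.r_[np.array(c)+(R@[-.0225,y,0])[:2],z,1]
        a=cv2.remap(im,np.float32([[d['f']*q[0]/q[2]+d['cx']]]),np.float32([[d['f']*q[1]/q[2]+d['cy']]]),cv2.INTER_LINEAR)[0,0]
        v_.append(max(a[0]-a[2]-8,0))
      w.append(np.mean(v_))
    w=np.array(w);out.append((w*zs).sum()/w.sum())
  print(n,np.array(out).round(4),'rise mm',round((out[1]-out[0])*1000,1))
E
```

```text
L [0.0322 0.0374] rise mm 5.2
M [0.0318 0.037 ] rise mm 5.2
R [0.0318 0.0375] rise mm 5.7
```

The pointers rose by 5.2, 5.2 and 5.7 mm, all between the marks at 4 and 8.5 mm. The things round the block are where they were in the first top view, and the arm is clear.

```bash
python3 -c "
from h import *
print(workorder.hand_in())"
```

```text
the job is handed in; nothing more can be done
None
```

All three plugs are retained, and I handed the job in at about 20 s with the arm clear and touching nothing. The right-hand (-y end) plug was the loose one, standing about 14.6 mm up. I pressed it down about 13 mm until the resistance dropped away at the catch, and it then held when tugged.

| Plug | Final pull | Pointer rise (marks at 4 and 8.5 mm) |
|---|---|---|
| Left | 14.3 N | 5.2 mm |
| Middle | 13.2 N | 5.2 mm |
| Right, after pressing | 13.5 N | 5.7 mm |

- **Final state:** the collar tops read about 136.4 mm, so each plug rests at about 6.5 mm lift, just at its catch. All are released, and the tape, union, nipple and cutter look unmoved in the top view.
- **First grip on the left plug:** it was about 3.5–4 mm off centre and too high, so the jaws closed on the collar with up to about 17 N of side force. I opened, re-centred and went lower, and every tug after that was on the shank.
- **Pointer precision:** at about 3.5 mm per pixel the camera reading is good to perhaps 1 mm. It agrees with the forces and with the estimated lifts.
- **The click:** I did not see it directly. The force fell from about 4 N while pressing, and the later 13.5 N tug is the proof that the plug is caught.

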